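# Gauge three bored sleeves with a go/no-go pin and sort out the rejects

### The arm

A 6-joint arm with a two-finger parallel gripper is mounted at the origin on the work surface; the furniture and walls round the work are solid. World frame = base frame: x ahead of the robot, y to its left, z up, the work surface at z = 0. Lengths are in mm, angles in rad, forces in N, time in s.
With the tool pointing down it reaches from about 225 to 725 mm from the base axis. Payload 3.1 kg.
Tool frame: the origin (TCP) lies on the centre line of the jaws, within the pads' length; the fingertips stand 11 mm ahead of it and the grasp point (between the pads) lies 8 mm behind it (ctrl.tip_extent is the distance from the TCP to the fingertips, in mm); z points along the fingers, y is the line along which they close (so a half turn about z gives the same grasp; the last joint's range is limited). The gripper opens to 85 mm and grips with 20 to 120 N. Pads are 22 mm wide; open, the fingers measure 114 mm over their backs; the gripper's body (76 mm by 85 mm) begins 54 mm behind the grasp point. The pads swing forward as they close: fully open they stand 13 mm farther back than shut.
Start: joints at [1.142, 0.048, 0.099, 1.622, 0, 1.443], TCP at [155.556, 501.418, 242.312] pointing down, gripper open.
Joint ranges: [-2.91, 2.91], [-0.99, 1.94], [-1.21, 1.42], [-2.12, 2.29], [-1.49, 1.47], [-3.14, 3.14]. Speed limits (rad/s): [2.79, 2.79, 3.14, 3.14, 3.14, 3.14].

### API

Orientations are given as [roll, pitch, yaw] about the fixed x, y, z axes, in that order (R = Rz(yaw) Ry(pitch) Rx(roll)).
In Python, from workcell import get_obs, eyes, order, ctrl gives the robot as it stands.
- The arm moves only by the tool drive_tool, never from a script. Its argument "steps" is a list that holds one entry, the list of rows, each a list of 6 numbers: the shift along the world's x, y, z scaled (see below), then the turn, a rotation vector about the world's x, y, z scaled (see below). In form: [[[dx, dy, dz, rx, ry, rz], ...]]. A call has exactly 10 rows; each row shifts and turns the commanded pose from where the row before left it; what a row does not reach is not made up. The controller multiplies each number of a shift by 0.04 m and each number of a turn by 0.15 rad. A row lasts 1/8 s, in which the tool goes at most 62.5 mm and 10.7 degrees, less where a joint would pass 70% of its speed; a pose out of reach is approached as far as the arm can. A call with a number of a shift or a turn outside -1 to 1 is refused whole. A call with a gripper value outside its range is refused whole. "grip" is the gripper's target within -1 to 1 (shut at 1, half-way at 0, fully open at -1), set as the call begins (left out, the last holds). The fingers move at their own pace and stop on an object; the grip force is fixed at half the most. Time passes only in rows, so rows that do not move let the fingers close, or fill a call up. It gives the time, the measured TCP pose, the force, the opening and the grip force at its end, in the units of the state.
- get_obs(): the state, without advancing time (a new reading comes with each control period).
- eyes.snapshot(name): name is "scene" or "top" or "wrist"; returns a dict with "image" (480x640x3 uint8, red, green, blue), "z_map" (480x640 float32, mm along the optical axis (not along the pixel's ray), 0 where there is no reading), "fx", "fy", "cx", "cy" (pixels), "rvec" (rotation vector, rad) and "tvec" (3), from world to camera coordinates, as OpenCV has them. Camera axes: x right, y down, z forward; pixel columns grow to the right and rows downward; lengths in mm; the calibration is good to about 2 mm. The wrist camera is an equidistant fisheye: a pixel r from the principal point sees the ray r / f radians off the axis. A picture is of the moment at which its call begins.
- order.hand_in(): hands the job in; it is judged then, once.
The state is a dict: "time": time; "qpos": joint angles; "qd": joint speeds; "joint_efforts": joint torques, N m; "position": TCP position; "tcp_rot": TCP orientation; "contact_force": force on the tool from outside, world axes, zero at the start; "torque": the same for the moment, N m; "grip_width": opening from 0.0 (shut) to 1.0 (fully open); "grasp_force": force on a finger pad.
Only numpy, scipy, OpenCV 4.12 (cv2) and the standard library are available. Lean on these libraries where they do the work, as an engineer would, in place of code of your own. Each camera call takes 0.05 s, during which the arm holds its last target. There are 200 camera calls.

### The job

Of the three look-alike aluminium adapter sleeves only one has the right bore: try the stepped pin gauge from the wooden stand gently in them, never forcing it, to find the one that takes the thin nose fully, up to the shoulder, but not the thick pin. Leave the gauge standing there with its shoulder resting on the right sleeve, which stays where it stands, and set the other two sleeves upright in the reject tray, without disturbing the things around.

Things in the scene. Friction and masses are not known exactly. Their poses are not given: they have to be found in the camera images.
- sleeve_a_center (a point): one of three adapter sleeves that look alike: a plain bright aluminium tube standing on end, 36 mm outside diameter, 50 mm tall, 120 g or so, loose, bored right through. Of the three sleeves one is bored 13 mm (too tight), one 17 mm (right) and one 23 mm (too wide); it is not known which is which. The point is the centre of the sleeve, on its axis, half-way up (25 mm above its foot); z along the axis
- sleeve_b_center (a point): one of three adapter sleeves that look alike: a plain bright aluminium tube standing on end, 36 mm outside diameter, 50 mm tall, 120 g or so, loose, bored right through. Of the three sleeves one is bored 13 mm (too tight), one 17 mm (right) and one 23 mm (too wide); it is not known which is which. The point is the centre of the sleeve, on its axis, half-way up (25 mm above its foot); z along the axis
- sleeve_c_center (a point): one of three adapter sleeves that look alike: a plain bright aluminium tube standing on end, 36 mm outside diameter, 50 mm tall, 120 g or so, loose, bored right through. Of the three sleeves one is bored 13 mm (too tight), one 17 mm (right) and one 23 mm (too wide); it is not known which is which. The point is the centre of the sleeve, on its axis, half-way up (25 mm above its foot); z along the axis
- gauge_handle (a point): the stepped pin gauge, a loose steel piece 81 mm long and about 120 g, that stands upright in its wooden stand with its nose down: this point is the centre of its dark grooved handle (22 mm diameter, 45 mm tall), on the axis, 58.5 mm above the tip of the nose and 22.5 mm below the top; z points up along the axis. Held off-centre, its shoulder can catch on the rim of the wide bore, where let go it drops in
- gauge_tip (a point): the tip of the gauge's nose, on its axis. Upwards from it: nose 15 mm diameter, 16 mm long, its end bevelled 2 mm; square shoulder to the thick pin, 21 mm diameter, 16 mm long; collar 30 mm diameter, 4 mm thick; handle. The right sleeve stops the shoulder on its top with the nose 16 mm in; the tight one stops the nose at its mouth; the wide one takes the thick pin too, down to the collar
- stand_mouth (a point): the gauge's stand, a fixed light wooden block 50 x 50 mm, 40 mm tall, with a round hole of 25 mm right through it; the point is the centre of the hole at the block's top. The gauge hangs in it by the collar, which rests on the block's top, the tip 8 mm above the table. Round the work: a burette stand about 0.39 m from the robot's axis, 37 degrees to the left, its rod 0.63 m tall, and stacked cartons 0.25 m to the right: swing the raised arm over the rod
- reject_tray_in (a point): the reject tray, a fixed shallow open grey tray, 56 mm along its x, 92 mm along its y, rim 20 mm above the table, walls 4 mm, floor 4 mm thick; the point is the centre of its inner floor, x and y along its sides (y to the left of the robot, turned a little). Two sleeves stand in it side by side, one 22 mm to either side of the centre along y
- petri: a bystander: closed petri dish, 60 mm across, 15 mm tall; the point is under its centre
- vial_1: a bystander: small glass vial with a blue screw cap, 27 mm across, 60 mm tall; the point is under its centre
- vial_2: a bystander: small glass vial with a white screw cap, 27 mm across, 60 mm tall; the point is under its centre
- bench_timer: a bystander: flat white bench timer, 66 x 63 mm, 18 mm tall; the point is under its centre
- pen: a bystander: white ballpoint pen lying flat among the sleeves, 145 mm long, 11 mm wide, 9 mm thick; the point is under its centre
Things that resemble listed ones, but are neither listed nor needed, are in the scene too. Leave any green, orange or turquoise look-alike of the part that bears gauge_handle alone.

How it is judged:
By the outcome, as a careful person would: the job done as asked, in the order asked, and still so for the second after the job is handed in, with the robot touching nothing.
It also fails if it takes over 72 s, if anything falls off the work surface, if the arm or the gripper's body presses on something with over 40 N, if the wrist force passes 120 N, or if a joint passes its speed limit or range.

## Working session

There is one attempt and no reset: what is moved stays moved. The work goes in short steps, Python scripts to look and compute and a tool call to move; the robot and the scene stay as the last step left them, time stands still between calls to the robot, and variables do not carry over. Pictures are saved under pics/ and viewed, at most 10 in all, crops included, and the job is handed in when it is done.

Besides the shell and the picture viewer there is one more tool, called after ">>>" as name([rows], argument=value, ...), one row to a line, values as JSON. drive_tool: Moves the arm, as the interface text tells. Its arguments: {"type":"object","properties":{"steps":{"type":"array","items":{"type":"array","items":{"type":"array","items":{"type":"number"}}}},"grip":{"type":"number"}},"required":["steps"]}

```bash
mkdir -p pics; ls
python3 - <<'E'
from workcell import get_obs, eyes, order, ctrl
import cv2,numpy as np
print(get_obs()); print(ctrl.tip_extent)
for n in("scene","top"):
    s=eyes.snapshot(n); cv2.imwrite(f"pics/{n}0.png",s["image"][:,:,::-1]); np.savez(f"{n}0.npz",**s)
    print(n,{k:s[k] for k in("fx","fy","cx","cy","rvec","tvec")})
E
```

```text
pics
{'time': 0.0, 'qpos': array([ 1.14220737e+00,  4.87332775e-02,  9.75492725e-02,  1.62200855e+00,
       -2.44547124e-05,  1.44299369e+00]), 'qd': array([ 9.85281719e-05, -2.81656322e-04,  1.04838188e-03, -1.74436965e-05,
       -4.23584664e-04,  9.02067662e-04]), 'joint_efforts': array([-2.50685807e-04, -3.38781559e+01,  3.20015359e+01,  2.03111710e-02,
       -4.39387611e-05, -6.55055786e-06]), 'position': array([155.30882938, 500.86692297, 241.10188883]), 'tcp_rot': array([-3.13921285e+00, -2.81155866e-04,  2.84080603e+00]), 'contact_force': array([-0.60123623, -0.08634069,  0.17642008]), 'torque': array([ 0.01537546,  0.01000955, -0.00495198]), 'grasp_force': 0.0, 'grip_width': 1.0000377692192657}
11.0
scene {'fx': 448.05590744224446, 'fy': 448.05590744224446, 'cx': 316.4213943165847, 'cy': 240.83893811295135, 'rvec': array([ 2.18348401, -1.06966907,  0.45016864]), 'tvec': array([-241.40433767,  390.87481212,  600.79697387])}
top {'fx': 519.0314908327862, 'fy': 519.0314908327862, 'cx': 316.84250409605175, 'cy': 230.7463137264492, 'rvec': array([ 2.17843034, -2.16988042,  0.14570639]), 'tvec': array([ 62.12485351, 545.79460584, 993.69823154])}
```

View pics/top0.png

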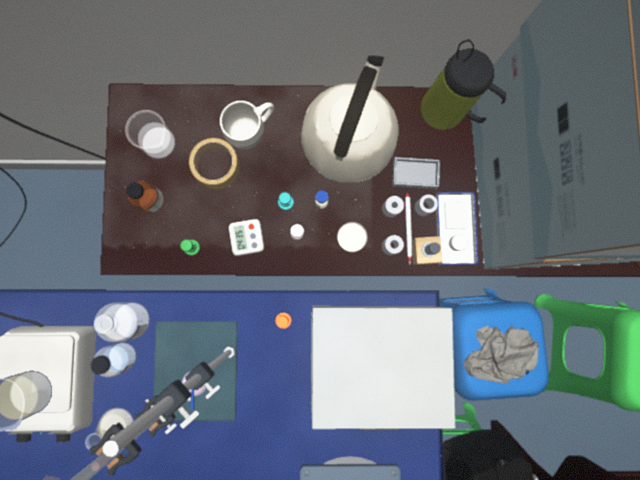

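View pics/scene0.png

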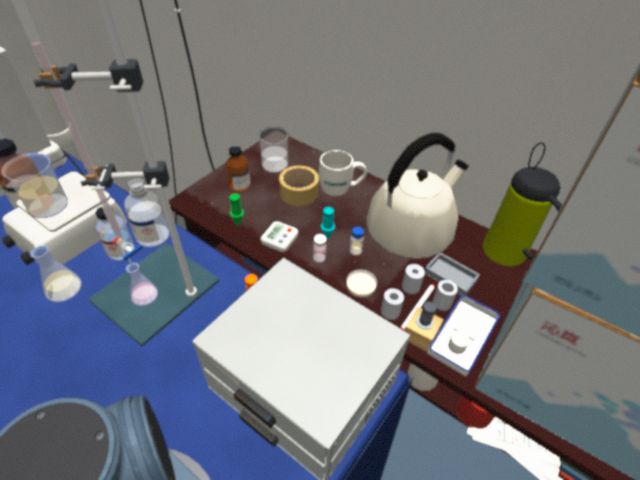

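The top view shows three sleeves at px (393,205), (427,204) and (393,244), and the pen at (408,230). The gauge stands in its wooden stand at (428,250), the tray is at (416,172), the petri dish at (352,237), and the vials at (321,199) and (297,232). The timer is at (246,237). The green, orange and turquoise look-alikes are at (190,247), (283,321) and (286,200). A white notebook with something on it is at (458,230), right of the stand.

```bash
cat > h.py <<'E'
import numpy as np,cv2
def load(n): return dict(np.load(n))
def pose(s):
    R=cv2.Rodrigues(s["rvec"])[0]; return R,-R.T@s["tvec"]
def ray(s,u,v,fish=False):
    R,C=pose(s); x=(u-s["cx"])/s["fx"]; y=(v-s["cy"])/s["fy"]
    if fish:
        r=np.hypot(x,y); k=np.sin(r)/max(r,1e-9); d=np.array([x*k,y*k,np.cos(r)])
    else: d=np.array([x,y,1.])
    return C,R.T@d
def onplane(s,u,v,z,fish=False):
    C,d=ray(s,u,v,fish); return C+d*(z-C[2])/d[2]
def depth3(s,u,v):
    C,d=ray(s,u,v); return C+d*s["z_map"][v,u]
def proj(s,P,fish=False):
    R,C=pose(s); c=R@np.asarray(P,float)+s["tvec"]
    if fish:
        r=np.hypot(c[0],c[1]); t=np.arctan2(r,c[2]); k=t/max(r,1e-9); return s["fx"]*c[0]*k+s["cx"],s["fy"]*c[1]*k+s["cy"]
    return s["fx"]*c[0]/c[2]+s["cx"],s["fy"]*c[1]/c[2]+s["cy"]
E
python3 - <<'E'
from h import *
s=load("top0.npz");print(pose(s)[1])
for n,p in dict(a=(393,205),ae=(386,209),b=(427,204),c=(393,244),pen=(408,230),stand=(418,243),gauge=(432,250),tray=(416,172),petri=(352,237),v1=(321,199),v2=(297,232),timer=(246,237),table=(350,265),blue=(260,350),box=(380,370),rodtop=(110,447),rodfoot=(230,352),bookobj=(458,241),book=(455,215),kettle=(345,150),handle=(375,65),bottle=(465,75)).items():
    print(n,p,depth3(s,*p).round(0))
for P in [(0,0,0),(155,500,240),(300,0,0)]: print(P,proj(s,P))
# enlarge
im=s["image"][140:275,270:490,::-1]; cv2.imwrite("pics/crop0.png",cv2.resize(im,None,fx=3.6,fy=3.6,interpolation=cv2.INTER_CUBIC))
E
```

```text
[ 431.31442779   86.60306759 1046.73549554]
a (393, 205) [601. -91.   9.]
ae (386, 209) [587. -70.  49.]
b (427, 204) [ 605. -162.    2.]
c (393, 244) [523. -91.   1.]
pen (408, 230) [ 551. -121.    7.]
stand (418, 243) [ 521. -133.   40.]
gauge (432, 250) [ 504. -149.   89.]
tray (416, 172) [ 671. -140.    4.]
petri (352, 237) [535.  -6.  17.]
v1 (321, 199) [604.  57.  59.]
v2 (297, 232) [539. 103.  63.]
timer (246, 237) [534. 205.  17.]
table (350, 265) [480.  -4.  -5.]
blue (260, 350) [311. 175.  -1.]
box (380, 370) [295. -41. 150.]
rodtop (110, 447) [312. 234. 633.]
rodfoot (230, 352) [312. 229.  37.]
bookobj (458, 241) [ 527. -215.   30.]
book (455, 215) [ 582. -217.    7.]
kettle (345, 150) [666.  20. 188.]
handle (375, 65) [843. -40. 129.]
bottle (465, 75) [ 794. -184.  203.]
(0, 0, 0) (np.float64(349.2917470470763), np.float64(515.8274167862539))
(155, 500, 240) (np.float64(22.457008143820588), np.float64(477.7234330587412))
(300, 0, 0) (np.float64(348.6412831221107), np.float64(355.8933323758271))
```

View pics/crop0.png

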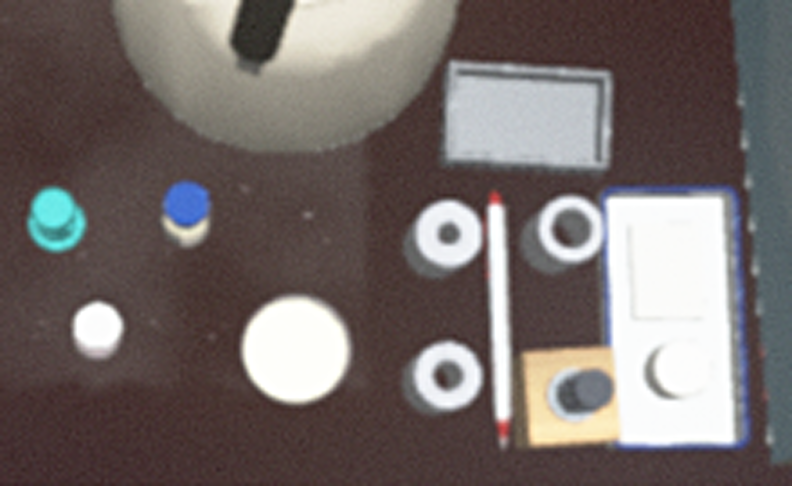

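The bores can be told apart: a (445,233) is small, c (447,377) medium and b (572,228) wide, all in crop pixels. The loose gauge with the dark handle is at (590,388) in the beige stand. The white cylinder on the notebook and the coloured look-alikes do not match its description. Next I'll measure everything and map the clamp region.

Run:
```python
from h import *
t=load("top0.npz"); sc=load("scene0.npz")
def bores(s,pts,up=8,name=""):
    for n,(u,v) in pts.items():
        im=cv2.cvtColor(s["image"],cv2.COLOR_RGB2GRAY); w=18
        cr=cv2.resize(im[v-w:v+w,u-w:u+w],None,fx=up,fy=up,interpolation=cv2.INTER_CUBIC)
        b=(cr>150).astype(np.uint8)
        cs,h=cv2.findContours(b,cv2.RETR_CCOMP,cv2.CHAIN_APPROX_NONE)
        for i,c in enumerate(cs):
            if cv2.contourArea(c)>15*up*up:
                (x,y),ax,an=cv2.fitEllipse(c); x=(x+.5)/up-.5+u-w;y=(y+.5)/up-.5+v-w
                print(name,n,"hole" if h[0][i][3]>=0 else "outer",np.round((x,y),1),np.round(np.array(ax)/up,1),onplane(s,x,y,50).round(1))
bores(t,dict(a=(393,205),b=(428,203),c=(393,244)),name="top")
bores(sc,dict(a=(414,271),b=(447,287),c=(394,297)),name="scene")
# map of heights (max z) coarse
vv,uu=np.mgrid[0:480,0:640]
for s,nm in((t,"top"),(sc,"scene")):
    R,C=pose(s); d=np.stack([(uu-s["cx"])/s["fx"],(vv-s["cy"])/s["fy"],np.ones_like(uu)],-1)@R
    P=(C+d*s["z_map"][...,None])[s["z_map"]>0]
    m=(P[:,2]>300)&(P[:,2]<800)&(P[:,0]>0)&(P[:,0]<600)&(P[:,1]>-100)&(P[:,1]<600)
    g={}
    for p in P[m]:
        k=(int(p[0]//40*40),int(p[1]//40*40)); g[k]=max(g.get(k,0),int(p[2]))
    print(nm,sorted(g.items()))
    m=(P[:,1]<-225)&(P[:,0]>0)&(P[:,0]<800)&(P[:,2]>10)&(P[:,1]>-500)
    g={}
    for p in P[m]:
        k=(int(p[0]//100*100),int(p[1]//50*50)); g[k]=max(g.get(k,0),int(p[2]))
    print("right",sorted(g.items()))
# gauge handle, tray
hsv=cv2.cvtColor(t["image"],cv2.COLOR_RGB2HSV)
print("tray",[onplane(t,*p,20).round(0) for p in((394,157),(440,160),(438,186),(393,185))])
```

```text
top a outer [407.8 210.1] [ 5.4 34. ] [ 584.7 -112.4   50. ]
top a outer [394.2 204.6] [18.3 18.7] [595.5 -86.   50. ]
top a hole [394.2 204.5] [5.7 5.8] [595.7 -86.1  50. ]
top b outer [434.5 205.3] [24.6 31. ] [ 594.5 -165.1   50. ]
top b hole [428.2 203.1] [10.6 10.8] [ 598.8 -152.8   50. ]
top b outer [432.1 185.1] [ 1.2 24.9] [ 634.5 -161.3   50. ]
top c outer [393.9 243.9] [18.5 19. ] [518.4 -84.3  50. ]
top c hole [393.9 243.9] [7.9 8. ] [518.5 -84.4  50. ]
top c outer [408.4 237.3] [ 4.4 45.7] [ 531.3 -112.8   50. ]
scene a outer [414.8 271.1] [14.9 19.5] [593.3 -86.7  50. ]
scene b outer [461.1 302.6] [4.6 7.7] [ 580.  -188.8   50. ]
scene b outer [430.7 288.5] [ 4.8 10.8] [ 574.5 -130.3   50. ]
scene b outer [448.8 280.2] [27.1 34.4] [ 613.7 -148.1   50. ]
scene b hole [447.4 287. ] [ 7.5 11.1] [ 597.1 -153.3   50. ]
scene c outer [393.6 296.3] [16.3 20.3] [516.4 -85.1  50. ]
scene c hole [393.6 296. ] [5.8 7.8] [517.1 -84.8  50. ]
top [((200, 240), 304), ((200, 280), 459), ((240, 240), 459), ((240, 280), 543), ((240, 320), 454), ((280, 200), 636), ((280, 240), 631), ((280,
[... 155 characters left out ...]
), ((400, -250), 25), ((500, -300), 535), ((500, -250), 35), ((600, -300), 552), ((600, -250), 23), ((700, -300), 555), ((700, -250), 203)]
scene [((200, 240), 302), ((200, 280), 456), ((240, 200), 451), ((240, 240), 458), ((240, 280), 536), ((240, 320), 451), ((280, 200), 536), ((280, 240), 465), ((280, 280), 457), ((320, 200), 465)]
right [((400, -500), 154), ((400, -450), 257), ((400, -400), 357), ((400, -350), 459), ((400, -300), 544), ((400, -250), 21), ((500, -300), 531), ((500, -250), 34), ((600, -300), 496), ((600, -250), 21), ((700, -300), 458), ((700, -250), 201)]
tray [array([698., -92.,  20.]), array([ 693., -186.,   20.]), array([ 639., -181.,   20.]), array([640., -89.,  20.])]
```

>>> drive_tool([
  [[-0.2, -0.3, 1, 0, 0, 0], [-0.2, -0.3, 1, 0, 0, 0], [-0.2, -0.3, 1, 0, 0, 0], [-0.2, -0.3, 1, 0, 0, 0], [-0.2, -0.3, 1, 0, 0, 0], [-0.2, -0.3, 1, 0, 0, 0], [-0.2, -0.3, 1, 0, 0, 0], [-0.2, -0.3, 1, 0, 0, 0], [-0.2, -0.3, 1, 0, 0, 0], [-0.2, -0.3, 1, 0, 0, 0]],
])

```text
time: 1.35
position: [74.6, 377.2, 571.6]
tcp_rot: [3.068, 0.005, 2.841]
contact_force: [0.3, -0.2, -1.0]
grip_width: 1.0
grasp_force: 0.0
```

>>> drive_tool([
  [[0, 0, 0.7, 0, 0, 0], [0, 0, 0.7, 0, 0, 0], [0, 0, 0.7, 0, 0, 0], [0, 0, 0.7, 0, 0, 0], [0, 0, 0.7, 0, 0, 0], [0, 0, 0.7, 0, 0, 0], [0, 0, 0, 0, 0, 0], [0, 0, 0, 0, 0, 0], [0, 0, 0, 0, 0, 0], [0, 0, 0, 0, 0, 0]],
])

```text
time: 2.6
position: [74.6, 375.6, 616.9]
tcp_rot: [2.946, 0.013, 2.839]
contact_force: [0.3, -0.5, 0.4]
grip_width: 0.996
grasp_force: 0.0
```

Run:
```python
from workcell import get_obs
o=get_obs();print(o["qpos"].round(3),o["position"],o["tcp_rot"])
```

```text
[1.198e+00 2.000e-02 9.400e-01 2.294e+00 1.000e-03 1.499e+00] [ 74.6140379  375.6048524  616.88034663] [2.94551618 0.01303586 2.83948884]
```

>>> drive_tool([
  [[0, 0, 0.3, 0.95, -0.2, 0], [0, 0, 0.3, 0.95, -0.2, 0], [0, 0, 0.3, 0.95, -0.2, 0], [0, 0, 0.4, 0.95, -0.2, 0], [0, 0, 0.4, 0.95, -0.2, 0], [0, 0, 0.4, 0.95, -0.2, 0], [0, 0, 0.4, 0.95, -0.2, 0], [0, 0, 0.4, 0, 0, 0], [0, 0, 0.4, 0, 0, 0], [0, 0, 0, 0, 0, 0]],
])

```text
time: 3.85
position: [74.3, 375.0, 750.0]
tcp_rot: [1.927, -0.073, 2.873]
contact_force: [0.9, 0.6, 0.2]
grip_width: 0.997
grasp_force: 0.0
```

Run:
```python
from workcell import get_obs
o=get_obs();print(o["qpos"].round(3),o["position"],o["tcp_rot"])
```

```text
[ 0.76  -0.877  0.095  1.386  0.53   1.43 ] [ 74.28507193 375.02562147 750.01148904] [ 1.92684885 -0.07291899  2.87287682]
```

>>> drive_tool([
  [[0.92, -0.23, 0, 0, 0, -0.667], [0.9, -0.32, 0, 0, 0, -0.667], [0.86, -0.41, 0, 0, 0, -0.667], [0.82, -0.5, 0, 0, 0, -0.667], [0.76, -0.57, 0, 0, 0, -0.667], [0.7, -0.65, 0, 0, 0, -0.667], [0.63, -0.71, 0, 0, 0, -0.667], [0.56, -0.77, 0, 0, 0, -0.667], [0.48, -0.83, 0, 0, 0, -0.667], [0.4, -0.87, 0, 0, 0, -0.667]],
])

```text
time: 5.1
position: [356.5, 140.0, 748.1]
tcp_rot: [1.93, -0.075, 1.87]
contact_force: [-0.2, 0.4, -0.0]
grip_width: 0.997
grasp_force: 0.0
```

Run:
```python
from h import *
from workcell import get_obs
from scipy.spatial.transform import Rotation as Ro
o=get_obs();print(o["qpos"].round(3),o["position"])
A=Ro.from_euler("xyz",o["tcp_rot"]);B=Ro.from_euler("xyz",[np.pi,0,np.pi/2]);v=(B*A.inv()).as_rotvec();print(v,v/.15/10)
t=load("top0.npz");s=load("scene0.npz")
def cen(s,u,v,w,lo,hi,area,up=8):
    im=cv2.cvtColor(s["image"],cv2.COLOR_RGB2GRAY);cr=cv2.resize(im[v-w:v+w,u-w:u+w],None,fx=up,fy=up,interpolation=cv2.INTER_CUBIC)
    b=((cr>lo)&(cr<hi)).astype(np.uint8)
    for c in cv2.findContours(b,cv2.RETR_EXTERNAL,cv2.CHAIN_APPROX_NONE)[0]:
        if cv2.contourArea(c)>area*up*up:
            (x,y),ax,an=cv2.minAreaRect(c); print(np.round(((x+.5)/up-.5+u-w,(y+.5)/up-.5+v-w),1),np.round(np.array(ax)/up,1),an)
print(cv2.cvtColor(t["image"],cv2.COLOR_RGB2GRAY)[240:260:2,418:446:2])
c=cv2.resize(s["image"][290:345,390:470,::-1],None,fx=8,fy=8,interpolation=cv2.INTER_CUBIC);d=cv2.resize(t["image"][230:268,405:450,::-1],None,fx=8,fy=8,interpolation=cv2.INTER_CUBIC)
W=np.zeros((440,640+0,3),np.uint8);cv2.imwrite("pics/g_scene.png",c);cv2.imwrite("pics/g.png",np.hstack([cv2.resize(c,(430,300)),cv2.resize(d,(355,300))]))
```

```text
[-0.23  -0.877  0.091  1.383  0.518  1.436] [356.4537627  139.9650643  748.09672977]
[-0.24536726  1.19049974 -0.21601291] [-0.16357817  0.7936665  -0.1440086 ]
[[206 207 204 206 208 206 206 212 213 215 212 228 253 252]
 [211 211 211 211 222 225 214 180 166 174 209 227 252 252]
 [219 216 213 219 212 163 121 121 118 121 139 220 253 252]
 [216 216 204 211 129  83 107 121 120 123 114 179 253 251]
 [223 221 214 174  91  83 111 122 119 120 115 169 252 252]
 [227 223 210 171  88  87  96 120 124 120 115 200 252 253]
 [226 225 205 206 101  81  77 102 114 118 163 224 249 252]
 [227 227 223 209 187 129 126 144 163 207 234 229 249 252]
 [228 229 228 221 208 223 224 229 235 233 234 233 246 253]
 [236 235 235 239 237 234 233 237 237 237 237 237 245 252]]
```

View pics/g.png

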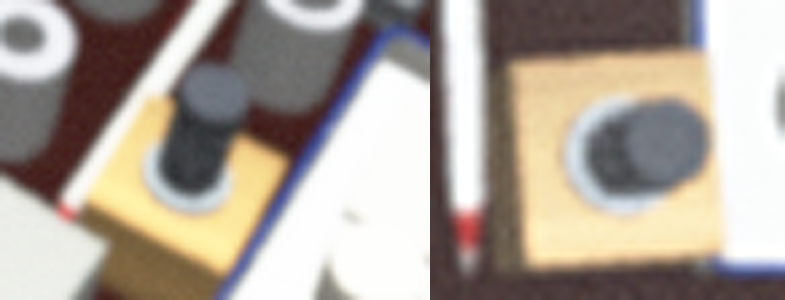

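The crop shows the dark grooved handle on its bright collar in the wooden stand. It is the only uncoloured gauge, so it is the one meant. The handle top is at top px (435,248) and scene px (430,307).

>>> drive_tool([
  [[0.3, -0.8, 0, -0.16, 0.79, -0.14], [0.3, -0.8, -0.3, -0.16, 0.79, -0.14], [0.3, -0.8, -0.8, -0.16, 0.79, -0.14], [0.3, -0.8, -1, -0.16, 0.79, -0.14], [0.3, -0.8, -1, -0.16, 0.79, -0.14], [0.3, -0.8, -1, -0.16, 0.79, -0.14], [0.3, -0.8, -1, -0.16, 0.79, -0.14], [0.3, -0.8, -1, -0.16, 0.79, -0.14], [0.4, -0.4, -1, -0.16, 0.79, -0.14], [0.4, -0.2, -1, -0.16, 0.79, -0.14]],
])

```text
time: 6.35
position: [484.2, -139.7, 423.1]
tcp_rot: [3.139, -0.009, 1.574]
contact_force: [0.3, -0.1, -0.3]
grip_width: 1.0
grasp_force: 0.0
```

Run:
```python
from h import *
from workcell import get_obs
from scipy.spatial.transform import Rotation as Ro
o=get_obs();print(o["qpos"].round(3),o["position"],o["tcp_rot"])
A=Ro.from_euler("xyz",o["tcp_rot"]);B=Ro.from_euler("xyz",[np.pi,0,np.pi/2]);v=(B*A.inv()).as_rotvec();print(v/.15)
t=load("top0.npz");s=load("scene0.npz")
print(onplane(t,434.7,247.6,89),onplane(s,429.5,306.5,89))
```

```text
[-0.42   0.134  0.568  2.006  0.009  1.148] [ 484.18153549 -139.72636784  423.07057697] [ 3.13928867 -0.0086957   1.57409523]
[-0.05799659  0.01526413 -0.02192577]
[ 508.49319898 -153.77781813   89.        ] [ 507.15731037 -154.16669245   89.        ]
```

>>> drive_tool([
  [[0.1, -0.06, -0.9, 0, 0, 0], [0.1, -0.06, -0.9, 0, 0, 0], [0.1, -0.06, -0.9, 0, 0, 0], [0.1, -0.06, -0.9, 0, 0, 0], [0.1, -0.06, -0.9, 0, 0, 0], [0.1, -0.06, -0.9, 0, 0, 0], [0, 0, 0, 0, 0, 0], [0, 0, 0, 0, 0, 0], [0, 0, 0, 0, 0, 0], [0, 0, 0, 0, 0, 0]],
])

```text
time: 7.6
position: [508.6, -153.7, 211.2]
tcp_rot: [3.131, -0.008, 1.576]
contact_force: [-1.1, 0.4, 0.2]
grip_width: 1.001
grasp_force: 0.0
```

Run:
```python
from h import *
from workcell import get_obs,eyes
s=eyes.snapshot("wrist");np.savez("w1.npz",**s);cv2.imwrite("pics/w1.png",s["image"][:,:,::-1])
o=get_obs();print(o["position"],o["tcp_rot"],pose(s)[1],s["fx"])
for n,P in dict(g=(507.8,-154,89),a=(594.5,-86.4,50),b=(598,-153,50),c=(517.5,-84.7,50)).items():print(n,proj(s,P,True))
```

```text
[ 508.44283221 -153.62854192  210.78810105] [ 3.13179682 -0.00846794  1.57556222] [507.75357108 -82.72326365 342.49362013] 371.64829954431775
g (np.float64(321.57572761347126), np.float64(238.63770873774607))
a (np.float64(430.18164874981545), np.float64(144.54219700304708))
b (np.float64(429.89310683947457), np.float64(225.08949777601356))
c (np.float64(334.3398220130993), np.float64(139.35354089934378))
```

View pics/w1.png

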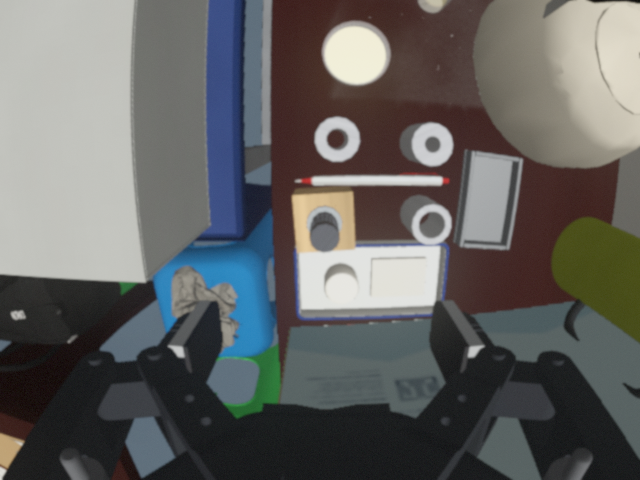

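```bash
cat >> h.py <<'E'
def blobs(s,u,v,w,lo,hi,z,area,up=6,fish=True,tag=""):
    u,v=int(u),int(v);im=cv2.cvtColor(s["image"],cv2.COLOR_RGB2GRAY);u0,v0=max(u-w,0),max(v-w,0)
    cr=cv2.resize(im[v0:v+w,u0:u+w],None,fx=up,fy=up,interpolation=cv2.INTER_CUBIC)
    b=((cr>lo)&(cr<hi)).astype(np.uint8);cs,h=cv2.findContours(b,cv2.RETR_CCOMP,cv2.CHAIN_APPROX_NONE)
    for i,c in enumerate(cs):
        if cv2.contourArea(c)>area*up*up:
            (x,y),ax,an=cv2.fitEllipse(c);x=(x+.5)/up-.5+u0;y=(y+.5)/up-.5+v0
            print(tag,"hole" if h[0][i][3]>=0 else "out",np.round((x,y),1),np.round(np.array(ax)/up,1),onplane(s,x,y,z,fish).round(1))
E
python3 - <<'E'
from h import *
s=load("w1.npz")
g=cv2.cvtColor(s["image"],cv2.COLOR_RGB2GRAY);print(g[214:262:3,300:350:3])
for n,p in dict(a=(432,144),b=(430,224),c=(337,139)).items(): blobs(s,*p,26,170,256,50,60,tag=n)
blobs(s,324,236,24,50,105,89,40,tag="g")
E
```

```text
[[203 207 201 181 191 172 102  85  81  89 103 176 191 179 182 179 176]
 [203 205 197 187 171  88  86  81  79  87  90 108 180 186 181 179 176]
 [202 206 197 191 141  76  81  78  78  81  90 100 142 188 180 179 176]
 [201 206 193 185 105  76  65  69  77  76  71  91 112 184 183 181 177]
 [201 206 193 176  87  74 102 109 112 110 106  91  97 181 185 181 178]
 [201 206 202 164  85 108 111 114 112 112 114 111  97 168 184 182 178]
 [199 206 206 165 105 112 112 113 113 112 113 114 112 157 185 182 178]
 [199 205 206 164 111 113 115 112 113 112 115 113 113 151 186 183 179]
 [199 204 206 170 114 113 114 115 112 114 113 112 115 150 184 184 180]
 [198 205 206 188 116 113 113 112 114 113 113 115 116 164 186 184 179]
 [195 204 206 198 131 111 113 115 114 113 116 116 125 183 187 184 179]
 [195 204 207 203 183 124 113 114 113 114 114 122 165 189 186 185 181]
 [195 205 207 205 202 189 157 128 121 128 150 193 207 208 211 214 215]
 [214 220 222 224 224 224 223 219 213 220 223 225 226 226 226 226 226]
 [221 225 225 225 225 225 226 225 226 226 226 226 226 226 225 226 226]
 [221 225 225 225 226 226 225 225 225 226 226 226 226 226 227 226 226]]
a out [431.9 144. ] [39.9 42.2] [595.9 -85.9  50. ]
a hole [432.3 144. ] [16.2 16.9] [596.3 -85.9  50. ]
b out [428.9 227.6] [37.8 52.2] [ 597.3 -155.1   50. ]
b hole [431.5 224.4] [26.2 27.7] [ 599.4 -152.4   50. ]
c out [336.9 138.9] [43.4 43.7] [519.5 -84.3  50. ]
c hole [336.9 138.8] [22.5 22.7] [519.5 -84.3  50. ]
g out [323.5 224.3] [23.5 25.3] [ 509.1 -143.5   89. ]
```

>>> drive_tool([
  [[0.02, 0, -0.8, -0.05, 0.05, -0.03], [0, 0, -0.8, 0, 0, 0], [0, 0, -0.7, 0, 0, 0], [0, 0, -0.6, 0, 0, 0], [0, 0, -0.4, 0, 0, 0], [0, 0, -0.3, 0, 0, 0], [0, 0, 0, 0, 0, 0], [0, 0, 0, 0, 0, 0], [0, 0, 0, 0, 0, 0], [0, 0, 0, 0, 0, 0]],
])

```text
time: 8.9
position: [509.1, -153.5, 66.0]
tcp_rot: [3.141, -0.002, 1.571]
contact_force: [-0.4, 1.5, -0.5]
grip_width: 1.002
grasp_force: 0.0
```

>>> drive_tool([
  [[0, 0, -0.08, 0, 0, 0], [0, 0, 0, 0, 0, 0], [0, 0, 0, 0, 0, 0], [0, 0, 0, 0, 0, 0], [0, 0, 0, 0, 0, 0], [0, 0, 0, 0, 0, 0], [0, 0, 0, 0, 0, 0], [0, 0, 0, 0, 0, 0], [0, 0, 0, 0, 0, 0], [0, 0, 0, 0, 0, 0]],
], grip=1)

```text
time: 10.15
position: [508.7, -153.3, 62.1]
tcp_rot: [3.142, -0.002, 1.571]
contact_force: [-0.1, 0.2, 0.5]
grip_width: 0.244
grasp_force: 58.6
```

Run:
```python
from h import *
from workcell import get_obs,eyes
s=eyes.snapshot("wrist");np.savez("w2.npz",**s);cv2.imwrite("pics/w2.png",s["image"][:,:,::-1])
o=get_obs();print(o["position"],o["tcp_rot"],pose(s)[1],o["grip_width"],o["contact_force"],o["grasp_force"])
print(proj(s,(509,-153.5,89),True))
```

```text
[ 508.66494947 -153.3696736    62.15481942] [ 3.14150205e+00 -2.03072892e-03  1.57095308e+00] [509.48651057 -81.59254074 193.06915916] 0.2421487530157899 [-0.24278855  0.6683296   1.7073222 ] 58.61150085926056
(np.float64(324.13774023327045), np.float64(359.1672583146049))
```

View pics/w2.png

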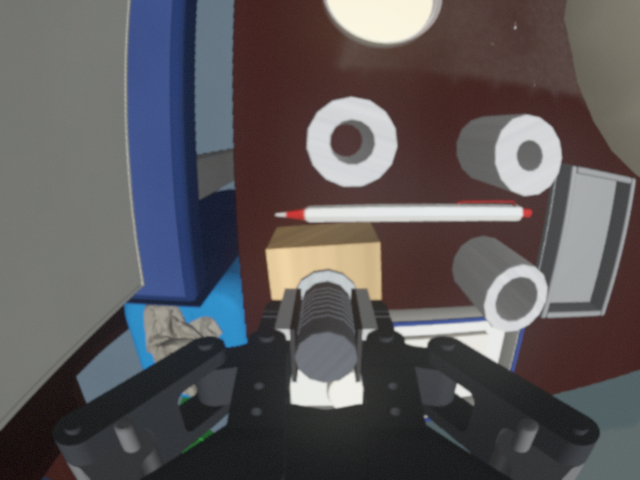

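The gauge is gripped on its handle, with the top disc at about (325,353) and no sideways load. Now the offset to sleeve c.

Run:
```python
from h import *
s=load("w2.npz")
for n,p in dict(a=(528,152),b=(515,295),c=(351,142)).items(): blobs(s,*p,52,185,256,50,200,tag=n)
g=cv2.cvtColor(s["image"],cv2.COLOR_RGB2GRAY)
print(g[322:390:3,325]);print(g[350,285:370:3]);print(g[350:360,325])
for th in((85,125),(95,120)):blobs(s,325,352,34,*th,89,300,tag="g")
```

```text
a out [527.7 155. ] [65.1 79.1] [594.9 -85.8  50. ]
a hole [529.2 155.2] [26.9 32.1] [595.7 -85.9  50. ]
b out [508.3 305.1] [ 52.7 101.1] [ 595.1 -155.1   50. ]
b hole [516.1 298.6] [37.9 49.6] [ 598.7 -151.9   50. ]
c out [351.5 141.6] [87.7 88.4] [519.3 -84.3  50. ]
c hole [351.8 141.5] [45.8 46.2] [519.5 -84.2  50. ]
[ 62  61  61  76 113 116 117 116 113 115 117 115 114 115 118 118 118 116
 114 116 175 224 226]
[ 44  47  74  75  97 116 116 114 115 117 117 116 114 115 117 116 116 113
 116 117 117 115 113 108  75  77  44  48  43]
[116 116 117 116 117 115 117 115 114 114]
g out [325.7 358.8] [52.1 71.4] [ 509.5 -153.3   89. ]
g out [325.2 358.4] [49.8 71.3] [ 509.4 -153.2   89. ]
```

>>> drive_tool([
  [[0, 0, 0.6, 0, 0, 0], [0, 0, 0.9, 0, 0, 0], [0, 0.2, 0.2, 0, 0, 0], [0.1, 0.5, 0, 0, 0, 0], [0.1, 0.5, 0, 0, 0, 0], [0.045, 0.325, 0, 0, 0, 0], [0, 0.2, 0, 0, 0, 0], [0, 0, -0.2, 0, 0, 0], [0, 0, -0.2, 0, 0, 0], [0, 0, 0, 0, 0, 0]],
])

```text
time: 11.45
position: [517.3, -84.6, 112.5]
tcp_rot: [-3.139, -0.003, 1.57]
contact_force: [0.5, -0.2, -1.1]
grip_width: 0.242
grasp_force: 59.6
```

Run:
```python
from h import *
from workcell import get_obs,eyes
o=get_obs();print(o["position"],o["tcp_rot"],o["contact_force"])
s=eyes.snapshot("scene");np.savez("s2.npz",**s)
w=eyes.snapshot("wrist");np.savez("w3.npz",**w)
a=cv2.resize(s["image"][250:330,350:430,::-1],(400,400),interpolation=cv2.INTER_CUBIC)
b=cv2.resize(w["image"][230:430,225:425,::-1],(400,400),interpolation=cv2.INTER_CUBIC)
cv2.imwrite("pics/s2.png",np.hstack([a,b]))
for n,p in dict(a=proj(w,(596,-86,50),True),b=proj(w,(599,-152,50),True)).items(): blobs(w,*p,40,185,256,50,100,tag=n)
```

```text
[517.33640672 -84.56641067 112.52750183] [-3.13885603e+00 -2.69701195e-03  1.57015324e+00] [ 0.4680354  -0.17212881 -1.14073979]
a out [454.8 268.7] [48.9 75. ] [593.6 -86.8  50. ]
a hole [459.2 266.1] [20.1 22.8] [596.1 -85.3  50. ]
```

View pics/s2.png

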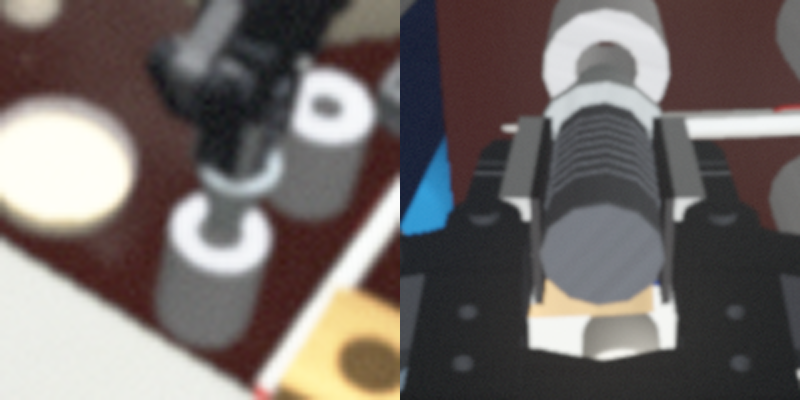

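The scene crop shows the nose hovering over the bore of c. Measured TCP is 1.1 mm short in x, so I'll correct that and lower gently.

>>> drive_tool([
  [[0.028, 0.005, 0, 0, 0, 0], [0, 0, 0, 0, 0, 0], [0, 0, -0.06, 0, 0, 0], [0, 0, -0.06, 0, 0, 0], [0, 0, -0.06, 0, 0, 0], [0, 0, -0.05, 0, 0, 0], [0, 0, -0.04, 0, 0, 0], [0, 0, -0.03, 0, 0, 0], [0, 0, 0, 0, 0, 0], [0, 0, 0, 0, 0, 0]],
])

```text
time: 12.8
position: [519.5, -84.1, 102.1]
tcp_rot: [-3.142, -0.002, 1.571]
contact_force: [1.0, 0.5, -1.5]
grip_width: 0.242
grasp_force: 59.6
```

>>> drive_tool([
  [[-0.022, 0, 0, 0, 0, 0], [0, 0, 0, 0, 0, 0], [0, 0, -0.03, 0, 0, 0], [0, 0, -0.03, 0, 0, 0], [0, 0, -0.03, 0, 0, 0], [0, 0, -0.03, 0, 0, 0], [0, 0, 0, 0, 0, 0], [0, 0, 0, 0, 0, 0], [0, 0, 0, 0, 0, 0], [0, 0, 0, 0, 0, 0]],
])

```text
time: 14.05
position: [518.7, -84.1, 97.3]
tcp_rot: [3.142, -0.002, 1.571]
contact_force: [0.9, 0.4, -1.0]
grip_width: 0.246
grasp_force: 59.6
```

>>> drive_tool([
  [[0, 0, -0.04, 0, 0, 0], [0, 0, -0.04, 0, 0, 0], [0, 0, -0.04, 0, 0, 0], [0, 0, -0.04, 0, 0, 0], [0, 0, -0.03, 0, 0, 0], [0, 0, 0, 0, 0, 0], [0, 0, 0, 0, 0, 0], [0, 0, 0, 0, 0, 0], [0, 0, 0, 0, 0, 0], [0, 0, 0, 0, 0, 0]],
])

```text
time: 15.3
position: [518.6, -84.1, 89.7]
tcp_rot: [-3.142, -0.002, 1.571]
contact_force: [-0.5, -0.5, -1.4]
grip_width: 0.244
grasp_force: 59.6
```

>>> drive_tool([
  [[0, 0, -0.01, 0, 0, 0], [0, 0, -0.01, 0, 0, 0], [0, 0, -0.01, 0, 0, 0], [0, 0, -0.01, 0, 0, 0], [0, 0, -0.01, 0, 0, 0], [0, 0, 0, 0, 0, 0], [0, 0, 0, 0, 0, 0], [0, 0, 0, 0, 0, 0], [0, 0, 0, 0, 0, 0], [0, 0, 0, 0, 0, 0]],
])

```text
time: 16.55
position: [518.7, -84.2, 88.1]
tcp_rot: [3.141, -0.002, 1.571]
contact_force: [-2.1, 0.3, 5.3]
grip_width: 0.235
grasp_force: 60.2
```

>>> drive_tool([
  [[0, 0, 0.01, 0, 0, 0], [0, 0, 0, 0, 0, 0], [0, 0, 0, 0, 0, 0], [0, 0, 0, 0, 0, 0], [0, 0, 0, 0, 0, 0], [0, 0, 0, 0, 0, 0], [0, 0, 0.3, 0, 0, 0], [0, 0, 0.5, 0, 0, 0], [0, 0, 0.6, 0, 0, 0], [0, 0, 0.8, 0, 0, 0]],
], grip=-0.2)

```text
time: 17.8
position: [518.2, -84.0, 177.1]
tcp_rot: [-3.141, -0.002, 1.571]
contact_force: [0.2, -0.5, -0.4]
grip_width: 0.6
grasp_force: 0.0
```

Run:
```python
from h import *
from workcell import get_obs,eyes
o=get_obs();print(o["position"],o["tcp_rot"],o["contact_force"])
s=eyes.snapshot("scene");np.savez("s3.npz",**s)
w=eyes.snapshot("wrist");np.savez("w4.npz",**w)
a=cv2.resize(s["image"][240:330,350:470,::-1],(440,330),interpolation=cv2.INTER_CUBIC)
b=cv2.resize(w["image"][:,:,::-1],(360,270),interpolation=cv2.INTER_AREA)
cv2.imwrite("pics/s3.png",np.hstack([a,np.vstack([b,np.zeros((60,360,3),np.uint8)])]))
for n,p in dict(a=proj(w,(596,-86,50),True),b=proj(w,(599,-152,50),True)).items(): blobs(w,*p,40,185,256,50,100,tag=n)
# tray
t=load("top0.npz");hsv=cv2.cvtColor(t["image"],cv2.COLOR_RGB2HSV)
g=cv2.cvtColor(t["image"],cv2.COLOR_RGB2GRAY)[145:198,385:450]
cs=cv2.findContours((g>85).astype(np.uint8),cv2.RETR_EXTERNAL,cv2.CHAIN_APPROX_NONE)[0];c=max(cs,key=cv2.contourArea)
q=cv2.boxPoints(cv2.minAreaRect(c))+[385,145];P=np.array([onplane(t,*x,20) for x in q]);print(P.round(1),P.mean(0))
g=cv2.cvtColor(w["image"],cv2.COLOR_RGB2GRAY);print([proj(w,p,True) for p in P])
```

```text
[518.24582701 -84.04221857 177.08747116] [-3.14084281e+00 -2.30396077e-03  1.57094141e+00] [ 0.20094415 -0.51938348 -0.37320008]
a out [417.2 239.6] [43.5 67.5] [592.  -90.1  50. ]
a hole [423.3 233.7] [17.2 18. ] [596.5 -85.5  50. ]
b out [383.1 344. ] [10.3 22.1] [ 571.  -181.3   50. ]
b out [424.6 307.8] [25.6 30.7] [ 603.3 -147.9   50. ]
[[ 640.   -86.6   20. ]
 [ 700.5  -91.    20. ]
 [ 695.6 -187.2   20. ]
 [ 635.  -182.2   20. ]] [ 667.75991459 -136.75407322   20.        ]
[(np.float64(462.3258075497252), np.float64(225.73897692623225)), (np.float64(521.4220703181286), np.float64(231.0242705967518)), (np.float64(500.59079003455884), np.float64(325.3906064703769)), (np.float64(444.9469685269722), np.float64(324.77132277824853))]
```

View pics/s3.png

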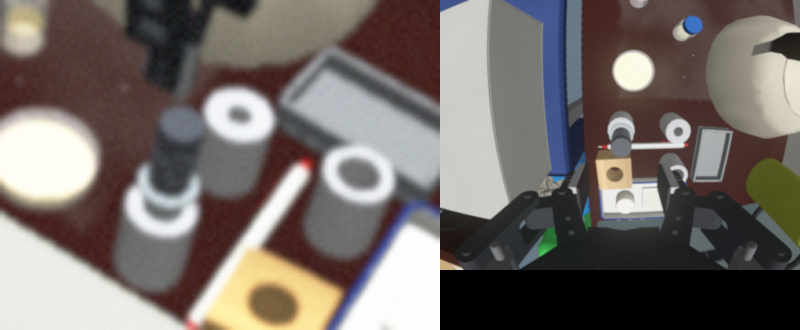

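The gauge stands upright on c with its thick pin showing above the sleeve, so c is the right one. Next I'll check its height and the free space around the tray.

Run:
```python
from h import *
vv,uu=np.mgrid[0:480,0:640];H={}
for f in("top0.npz","scene0.npz"):
    s=load(f);R,C=pose(s);d=np.stack([(uu-s["cx"])/s["fx"],(vv-s["cy"])/s["fy"],np.ones_like(uu)],-1)@R
    P=(C+d*s["z_map"][...,None])[s["z_map"]>0]
    m=(P[:,2]>60)&(P[:,2]<260)&(P[:,0]>540)&(P[:,0]<820)&(P[:,1]>-270)&(P[:,1]<60)
    for p in P[m]:
        k=(int(p[0]//20*20),int(p[1]//20*20));H[k]=max(H.get(k,0),int(p[2]))
for x in range(540,820,20): print(x,[H.get((x,y),0) for y in range(40,-280,-20)])
s=load("s3.npz");R,C=pose(s)
d=np.stack([(uu-s["cx"])/s["fx"],(vv-s["cy"])/s["fy"],np.ones_like(uu)],-1)@R;P=C+d*s["z_map"][...,None]
m=(abs(P[...,0]-518)<25)&(abs(P[...,1]+84)<25)&(P[...,2]>20)&(P[...,2]<140);Q=P[m];print(Q[:,2].max(),Q[Q[:,2]>108].mean(0))
```

```text
540 [0, 0, 0, 0, 0, 0, 0, 0, 0, 0, 0, 0, 0, 0, 0, 0]
560 [0, 0, 0, 0, 0, 0, 0, 0, 0, 0, 0, 0, 0, 0, 0, 0]
580 [62, 0, 0, 0, 0, 0, 0, 0, 0, 0, 0, 0, 0, 0, 0, 0]
600 [63, 0, 0, 0, 0, 0, 0, 0, 0, 0, 0, 0, 0, 0, 0, 0]
620 [0, 0, 0, 0, 0, 0, 0, 0, 0, 0, 0, 0, 0, 0, 0, 0]
640 [0, 168, 164, 81, 74, 0, 0, 0, 0, 0, 0, 0, 0, 0, 0, 0]
660 [100, 213, 212, 116, 110, 98, 67, 0, 0, 0, 0, 0, 0, 0, 0, 0]
680 [115, 229, 233, 128, 122, 114, 99, 0, 0, 0, 0, 0, 0, 0, 0, 0]
700 [124, 237, 240, 240, 131, 122, 110, 78, 0, 0, 0, 0, 0, 0, 0, 0]
720 [128, 236, 245, 244, 135, 128, 115, 86, 0, 0, 0, 0, 0, 0, 0, 253]
740 [129, 135, 243, 243, 136, 129, 116, 87, 0, 0, 0, 0, 0, 0, 0, 254]
760 [125, 133, 239, 239, 230, 125, 113, 83, 0, 0, 60, 202, 205, 203, 197, 257]
780 [117, 130, 130, 231, 226, 115, 103, 66, 0, 0, 196, 207, 208, 206, 203, 259]
800 [109, 115, 119, 213, 212, 107, 70, 0, 0, 0, 200, 212, 243, 208, 206, 259]
116.52927377370634 [516.72549002 -85.36109585 113.50351131]
```

>>> drive_tool([
  [[0.2, 0, 0, 0, 0, 1], [0.2, 0, 0, 0, 0, 1], [0.2, 0, 0, 0, 0, 1], [0.2, 0, 0, 0, 0, 1], [0.2, 0, 0, 0, 0, 1], [0.2, 0, 0, 0, 0, 1], [0.2, 0, 0, 0, 0, 1], [0.2, -0.01, 0, 0, 0, 1], [0.2, -0.02, 0, 0, 0, 1], [0.14, -0.02, 0, 0, 0, 1]],
])

```text
time: 19.15
position: [596.4, -86.1, 175.6]
tcp_rot: [3.142, -0.003, 3.076]
contact_force: [-0.3, 0.5, 0.6]
grip_width: 0.598
grasp_force: 0.0
```

>>> drive_tool([
  [[0, 0, -0.3, 0, 0, 1], [0, 0, -0.3, 0, 0, 1], [0, 0, -0.4, 0, 0, 1], [0, 0, -0.4, 0, 0, 0.3], [0, 0, -0.4, 0, 0, 0], [0, 0, -0.3, 0, 0, 0], [0, 0, 0, 0, 0, 0], [0, 0, 0, 0, 0, 0], [0, 0, 0, 0, 0, 0], [0, 0, 0, 0, 0, 0]],
])

```text
time: 20.4
position: [596.7, -86.2, 92.8]
tcp_rot: [-3.141, -0.001, -2.717]
contact_force: [-0.9, -0.0, 0.6]
grip_width: 0.6
grasp_force: 0.0
```

Run:
```python
from h import *
from workcell import get_obs,eyes
o=get_obs();print(o["position"],o["tcp_rot"],o["qpos"].round(2))
w=eyes.snapshot("wrist");np.savez("w5.npz",**w)
cv2.imwrite("pics/w5.png",w["image"][:,:,::-1]);print(pose(w)[1],proj(w,(595.7,-86,50),True))
p=proj(w,(595.7,-86,50),True);blobs(w,*p,70,185,256,50,150,tag="a")
p=proj(w,(598.8,-152.5,50),True);print(p);blobs(w,*p,50,185,256,50,150,tag="b")
```

```text
[596.70438678 -86.24535215  92.83036721] [-3.14060562e+00 -1.02108580e-03 -2.71728692e+00] [-0.25  0.27  0.05  1.35 -0.   -0.68]
[ 531.85089194 -115.92159038  223.67796182] (np.float64(327.93263018035157), np.float64(277.36513259208743))
a out [327.1 276.9] [60.2 65.8] [595.6 -86.5  50. ]
a hole [327.2 277.9] [27.3 29.1] [596.1 -86.2  50. ]
a out [273.5 233.2] [12.2 82.7] [ 585.7 -119.7   50. ]
(np.float64(204.53190957939535), np.float64(230.4892377764162))
b out [204.8 230.5] [59.7 65.3] [ 598.7 -152.4   50. ]
b hole [204.4 231. ] [44.3 48. ] [ 599.1 -152.5   50. ]
b out [166.9 199.3] [29.7 49.4] [ 591.8 -176.9   50. ]
```

>>> drive_tool([
  [[-0.02, 0, -0.3, 0, 0, 0], [0, 0, -0.3, 0, 0, 0], [0, 0, -0.3, 0, 0, 0], [0, 0, -0.25, 0, 0, 0], [0, 0, -0.2, 0, 0, 0], [0, 0, -0.12, 0, 0, 0], [0, 0, 0, 0, 0, 0], [0, 0, 0, 0, 0, 0], [0, 0, 0, 0, 0, 0], [0, 0, 0, 0, 0, 0]],
])

```text
time: 21.7
position: [595.7, -86.2, 33.7]
tcp_rot: [-3.141, -0.002, -2.717]
contact_force: [-0.5, 0.3, -0.5]
grip_width: 0.599
grasp_force: 0.0
```

>>> drive_tool([
  [[0, 0, 0, 0, 0, 0], [0, 0, 0, 0, 0, 0], [0, 0, 0, 0, 0, 0], [0, 0, 0, 0, 0, 0], [0, 0, 0, 0, 0, 0], [0, 0, 0, 0, 0, 0], [0, 0, 0, 0, 0, 0], [0, 0, 0, 0, 0, 0], [0, 0, 0.2, 0, 0, 0], [0, 0, 0.5, 0, 0, 0]],
], grip=1)

```text
time: 22.95
position: [592.8, -85.5, 58.6]
tcp_rot: [3.138, -0.007, -2.717]
contact_force: [-0.0, -0.1, -0.8]
grip_width: 0.398
grasp_force: 59.7
```

>>> drive_tool([
  [[0, 0, 0.5, 0, 0, 0], [0.2, -0.09, 0.3, 0, 0, 0.95], [0.25, -0.1, 0, 0, 0, 0.95], [0.25, -0.1, 0, 0, 0, 0.95], [0.25, -0.13, 0, 0, 0, 0.95], [0.25, -0.13, 0, 0, 0, 0.95], [0.25, -0.13, 0, 0, 0, 0.95], [0.2, -0.09, 0, 0, 0, 0.95], [0.1, -0.04, 0, 0, 0, 0.95], [0, 0, 0, 0, 0, 0]],
])

```text
time: 24.2
position: [664.5, -118.4, 91.7]
tcp_rot: [3.139, -0.001, -1.579]
contact_force: [-0.3, 0.4, -1.4]
grip_width: 0.396
grasp_force: 59.8
```

Run:
```python
from h import *
from workcell import get_obs,eyes
o=get_obs();print(o["position"],o["tcp_rot"],o["contact_force"])
w=eyes.snapshot("wrist");np.savez("w6.npz",**w);t=eyes.snapshot("top");np.savez("t6.npz",**t)
a=cv2.resize(w["image"][:,:,::-1],(440,330),interpolation=cv2.INTER_AREA)
b=cv2.resize(t["image"][130:270,330:490,::-1],(360,315),interpolation=cv2.INTER_CUBIC)
cv2.imwrite("pics/w6.png",np.hstack([a,np.vstack([b,np.zeros((15,360,3),np.uint8)])]))
```

```text
[ 664.5326556  -118.44178093   91.70128263] [ 3.13878549e+00 -1.48004861e-03 -1.57900591e+00] [-0.27871519  0.44913613 -1.41327488]
```

View pics/w6.png

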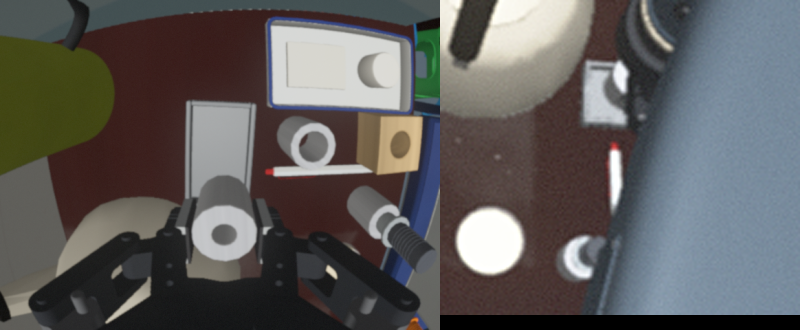

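The carried sleeve hangs over the near part of the tray, whose far corners are at half-size px (187,102) and (255,104). The gauge still stands on c.

Run:
```python
from h import *
w=load("w6.npz")
for p in((272,148.5),(371,151),(269,282),(364,250)): print(p,onplane(w,*p,20,True).round(1))
g=cv2.cvtColor(w["image"],cv2.COLOR_RGB2GRAY)
print(g[200,262:380:2]);print([onplane(w,u,200,20,True).round(0)[0] for u in(262,380)])
print(g[140:165,320])
p=proj(w,(517.5,-84.7,115),True);print(p)
```

```text
(272, 148.5) [ 693.8 -183.3   20. ]
(371, 151) [ 640.1 -181.4   20. ]
(269, 282) [ 699.  -105.5   20. ]
(364, 250) [ 643.1 -125.1   20. ]
[ 46  45  48  58 121 155 148 100  92 152 167 167 167 167 167 168 167 167
 167 167 167 167 168 167 167 166 167 167 166 166 167 167 166 166 165 165
 166 164 166 165 165 164 165 165 164 164 165 163 161 118 104 151 154 128
  71  52  49  46  47]
[np.float64(700.0), np.float64(635.0)]
[ 46  43  46  48  48  49  56  75 109 135 149 156 154 148 140 145 161 169
 169 170 170 170 170 170 169]
(np.float64(624.3118250535838), np.float64(381.4368647681996))
```

>>> drive_tool([
  [[0.045, 0, -0.2, 0, 0, 0], [0, 0, -0.3, 0, 0, 0], [0, 0, -0.3, 0, 0, 0], [0, 0, -0.2, 0, 0, 0], [0, 0, -0.15, 0, 0, 0], [0, 0, -0.05, 0, 0, 0], [0, 0, -0.03, 0, 0, 0], [0, 0, 0, 0, 0, 0], [0, 0, 0, 0, 0, 0], [0, 0, 0, 0, 0, 0]],
])

```text
time: 25.55
position: [667.4, -118.6, 44.4]
tcp_rot: [-3.141, -0.002, -1.577]
contact_force: [0.6, -1.0, -0.6]
grip_width: 0.396
grasp_force: 59.8
```

>>> drive_tool([
  [[0, 0, -0.05, 0, 0, 0], [0, 0, -0.05, 0, 0, 0], [0, 0, -0.03, 0, 0, 0], [0, 0, -0.01, 0, 0, 0], [0, 0, -0.01, 0, 0, 0], [0, 0, -0.01, 0, 0, 0], [0, 0, 0, 0, 0, 0], [0, 0, 0, 0, 0, 0], [0, 0, 0, 0, 0, 0], [0, 0, 0, 0, 0, 0]],
])

```text
time: 26.8
position: [667.3, -118.5, 37.9]
tcp_rot: [-3.141, -0.002, -1.577]
contact_force: [-1.0, 0.2, 0.5]
grip_width: 0.398
grasp_force: 59.9
```

>>> drive_tool([
  [[0, 0, -0.005, 0, 0, 0], [0, 0, 0, 0, 0, 0], [0, 0, 0, 0, 0, 0], [0, 0, 0, 0, 0, 0], [0, 0, 0, 0, 0, 0], [0, 0, 0.2, 0, 0, 0], [0, 0, 0.5, 0, 0, 0], [0, 0, 0.7, 0, 0, 0], [0, 0, 0.8, 0, 0, 0], [0, 0, 0.8, 0, 0, 0]],
], grip=-0.2)

```text
time: 28.05
position: [667.7, -118.7, 160.7]
tcp_rot: [-3.139, -0.003, -1.577]
contact_force: [0.6, 0.0, 0.1]
grip_width: 0.599
grasp_force: 0.0
```

>>> drive_tool([
  [[-0.18, -0.09, 0.2, 0, 0, -1], [-0.18, -0.09, 0, 0, 0, -1], [-0.18, -0.09, 0, 0, 0, -1], [-0.18, -0.09, 0, 0, 0, -1], [-0.18, -0.09, 0, 0, 0, -1], [-0.18, -0.09, 0, 0, 0, -1], [-0.18, -0.09, 0, 0, 0, -1], [-0.18, -0.09, 0, 0, 0, -1], [-0.18, -0.09, 0, 0, 0, -1], [-0.09, -0.04, 0, 0, 0, -1]],
])

```text
time: 29.3
position: [599.1, -152.9, 167.8]
tcp_rot: [-3.14, 0.0, -3.082]
contact_force: [-0.0, -0.2, -0.2]
grip_width: 0.6
grasp_force: 0.0
```

>>> drive_tool([
  [[0, 0, 0, 0, 0, -1], [0, 0, 0, 0, 0, -1], [0, 0, 0, 0, 0, -1], [0, 0, 0, 0, 0, -1], [0, 0, 0, 0, 0, -1], [0, 0, 0, 0, 0, -1], [0, 0, -0.1, 0, 0, -1], [0, 0, -0.2, 0, 0, -1], [0, 0, -0.3, 0, 0, -1], [0, 0, -0.2, 0, 0, -1]],
])

```text
time: 30.55
position: [599.3, -152.7, 135.1]
tcp_rot: [3.14, -0.001, 1.701]
contact_force: [-0.6, -0.4, -0.3]
grip_width: 0.603
grasp_force: 0.0
```

Run:
```python
from h import *
from workcell import get_obs,eyes
o=get_obs();print(o["position"],o["tcp_rot"],o["qpos"].round(2))
w=eyes.snapshot("wrist");np.savez("w7.npz",**w);cv2.imwrite("pics/w7.png",w["image"][:,:,::-1])
for n,P in dict(a=(667.4,-118.6,54),b=(598.8,-152.4,50)).items():
    p=proj(w,P,True);print(n,p);blobs(w,*p,50,185,256,P[2],150,tag=n)
```

```text
[ 599.28923957 -152.70339868  135.08903995] [ 3.13984848e+00 -1.09027732e-03  1.70106651e+00] [-0.36  0.29  0.16  1.44  0.    1.08]
a (np.float64(443.19991358715424), np.float64(215.74812167813718))
a out [443.2 214.8] [50.2 54.7] [ 667.3 -118.    54. ]
a hole [443.6 215. ] [22.6 24.1] [ 667.6 -118.1   54. ]
b (np.float64(323.35188261273964), np.float64(252.81974109755853))
b out [317.  268.2] [69.3 85.8] [ 596.2 -162.9   50. ]
b hole [325.2 252.7] [37.9 39.7] [ 599.9 -152.1   50. ]
```

>>> drive_tool([
  [[0, 0.01, -0.4, 0, 0, -0.8], [0, 0, -0.5, 0, 0, 0], [0, 0, -0.5, 0, 0, 0], [0, 0, -0.4, 0, 0, 0], [0, 0, -0.35, 0, 0, 0], [0, 0, -0.25, 0, 0, 0], [0, 0, -0.12, 0, 0, 0], [0, 0, 0, 0, 0, 0], [0, 0, 0, 0, 0, 0], [0, 0, 0, 0, 0, 0]],
])

```text
time: 31.85
position: [599.3, -152.3, 33.4]
tcp_rot: [3.141, -0.002, 1.586]
contact_force: [0.0, 0.0, -0.2]
grip_width: 0.598
grasp_force: 0.0
```

>>> drive_tool([
  [[0, 0, 0, 0, 0, 0], [0, 0, 0, 0, 0, 0], [0, 0, 0, 0, 0, 0], [0, 0, 0, 0, 0, 0], [0, 0, 0, 0, 0, 0], [0, 0, 0, 0, 0, 0], [0, 0, 0, 0, 0, 0], [0, 0, 0.2, 0, 0, 0], [0, 0, 0.5, 0, 0, 0], [0, 0, 0.7, 0, 0, 0]],
], grip=1)

```text
time: 33.1
position: [596.8, -151.4, 86.6]
tcp_rot: [-3.136, -0.004, 1.586]
contact_force: [1.3, -0.2, -1.4]
grip_width: 0.398
grasp_force: 59.8
```

>>> drive_tool([
  [[0.1, -0.06, 0.2, 0, 0, 0], [0.2, -0.06, 0, 0, 0, 0], [0.3, -0.065, 0, 0, 0, 0], [0.3, 0, 0, 0, 0, 0], [0.3, 0, 0, 0, 0, 0], [0.25, 0, 0, 0, 0, 0], [0.15, 0, 0, 0, 0, 0], [0.08, 0, 0, 0, 0, 0], [0, 0, -0.1, 0, 0, 0], [0, 0, -0.1, 0, 0, 0]],
])

```text
time: 34.35
position: [665.7, -159.5, 88.4]
tcp_rot: [-3.141, -0.002, 1.586]
contact_force: [-0.3, 0.3, -0.9]
grip_width: 0.392
grasp_force: 59.8
```

>>> drive_tool([
  [[0, 0, -0.2, 0, 0, 0], [0, 0, -0.3, 0, 0, 0], [0, 0, -0.3, 0, 0, 0], [0, 0, -0.2, 0, 0, 0], [0, 0, -0.05, 0, 0, 0], [0, 0, 0, 0, 0, 0], [0, 0, 0, 0, 0, 0], [0, 0, 0, 0, 0, 0], [0, 0, 0, 0, 0, 0], [0, 0, 0, 0, 0, 0]],
])

```text
time: 35.6
position: [666.1, -159.5, 46.8]
tcp_rot: [3.142, -0.002, 1.586]
contact_force: [-0.9, -0.8, 0.3]
grip_width: 0.399
grasp_force: 59.8
```

Floor contact is expected at TCP z ≈ 37.5.

>>> drive_tool([
  [[0, 0, -0.1, 0, 0, 0], [0, 0, -0.06, 0, 0, 0], [0, 0, -0.03, 0, 0, 0], [0, 0, -0.02, 0, 0, 0], [0, 0, -0.01, 0, 0, 0], [0, 0, -0.01, 0, 0, 0], [0, 0, 0, 0, 0, 0], [0, 0, 0, 0, 0, 0], [0, 0, 0, 0, 0, 0], [0, 0, 0, 0, 0, 0]],
])

```text
time: 36.85
position: [666.1, -159.5, 37.5]
tcp_rot: [3.142, -0.002, 1.586]
contact_force: [-0.4, 0.8, -0.8]
grip_width: 0.397
grasp_force: 59.9
```

>>> drive_tool([
  [[0, 0, -0.008, 0, 0, 0], [0, 0, 0, 0, 0, 0], [0, 0, 0, 0, 0, 0], [0, 0, 0, 0, 0, 0], [0, 0, 0, 0, 0, 0], [0, 0, 0.2, 0, 0, 0], [0, 0, 0.5, 0, 0, 0], [0, 0, 0.8, 0, 0, 0], [0, 0, 1, 0, 0, 0], [0, 0, 1, 0, 0, 0]],
], grip=-0.2)

```text
time: 38.1
position: [666.3, -159.6, 180.5]
tcp_rot: [3.139, -0.001, 1.586]
contact_force: [0.6, -0.8, 0.9]
grip_width: 0.598
grasp_force: 0.0
```

Run:
```python
from h import *
from workcell import get_obs,eyes
o=get_obs();print(o["position"],o["contact_force"],o["grip_width"])
w=eyes.snapshot("wrist");np.savez("w8.npz",**w);s=eyes.snapshot("scene")
a=cv2.resize(w["image"][:,:,::-1],(400,300),interpolation=cv2.INTER_AREA)
b=cv2.resize(s["image"][200:350,300:500,::-1],(400,300),interpolation=cv2.INTER_CUBIC)
cv2.imwrite("pics/w8.png",np.hstack([a,b]))
for n,P in dict(a=(667.4,-118.2,54),b=(666.1,-159.5,54)).items():
    blobs(w,*proj(w,P,True),45,185,256,P[2],150,tag=n)
```

```text
[ 666.29197253 -159.60326349  180.46244926] [ 0.55543528 -0.82159276  0.87836057] 0.5978400897926913
a out [324.9 217.9] [ 8.6 37.5] [ 666.6 -146.7   54. ]
a out [327.8 177.9] [47.9 49.2] [ 668.3 -118.1   54. ]
a hole [327.7 178. ] [20.4 21.1] [ 668.2 -118.2   54. ]
b out [325.  235.6] [44.5 47. ] [ 666.9 -159.8   54. ]
b hole [325.1 236.1] [32.1 33.9] [ 667.  -160.2   54. ]
b out [327.9 194.7] [12.6 46. ] [ 668.5 -130.    54. ]
```

View pics/w8.png

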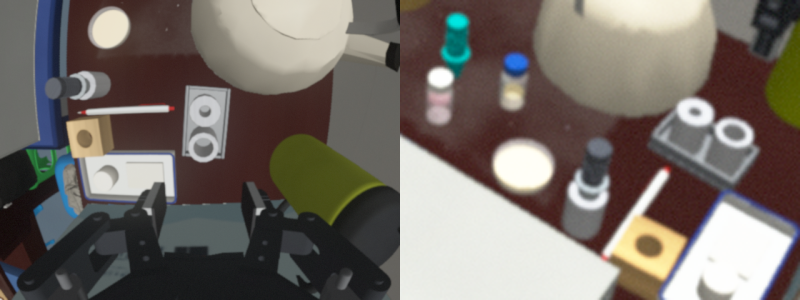

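Both rejected sleeves stand upright in the tray, at (205,110) and (203,147) in the left half. In the right half the gauge stands on sleeve c at (593,185), and the bystanders haven't moved. The arm is clear and stationary, so I'm handing in.

```bash
python3 -c "
from workcell import order
print(order.hand_in())"
```

```text
the job is handed in; nothing more can be done
None
```

The gauge stands with its shoulder on sleeve c, the right one, where it stood. I tried the gauge only in c, since camera bore sizes showed a tight and b wide; those two are upright in the reject tray, nothing else appears disturbed, and the job is handed in after about 38 s.

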